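# Set the indexing table to the pinned mark and lock it

## Robot

A 6-joint arm with a two-finger parallel gripper is mounted at the origin on the work surface. World frame = base frame: x ahead of the robot, y to its left, z up, the work surface at z = 0. Lengths are in m, angles in rad, forces in N, time in s.
With the tool pointing down it reaches from about 0.275 to 0.75 m from the base axis. Payload 10.2 kg.
Tool frame: the origin (TCP) lies midway between the tips of the shut fingers; the grasp point (between the pads) lies 19 mm behind it (env.hold_point_z is the distance from the TCP to the grasp point, in m); x points along the fingers, z is the direction in which the jaws open and shut, and the axes are right-handed (so a half turn about x gives the same grasp; the last joint's range is limited). The gripper opens to 85 mm and grips with 20 to 120 N. Pads are 22 mm wide; open, the fingers measure 114 mm over their backs; the gripper's body (76 mm by 85 mm) begins 54 mm behind the grasp point. The pads swing forward as they close: fully open they stand 13 mm farther back than shut.
Start: joints at [0.952, 0.313, 1.498, -0, 1.331, -0.223], TCP at [0.202, 0.484, 0.231] pointing down, gripper open.
Joint ranges: [-2.94, 2.94], [-0.97, 2.17], [0.19, 2.56], [-1.23, 4.37], [0.02, 3.11], [-2.88, 2.88]. Speed limits (rad/s): [2.39, 2.39, 3.01, 3.14, 3.14, 3.14].

## Interface

Orientations are given as a unit quaternion [x, y, z, w].
In Python, from bench import env, kinematics, monitor, eyes, job gives the robot as it stands. The module is installed in compiled form; this text tells all that it offers. Calls block until the motion is done:
- env.reach(position, orientation): joint-space move of the TCP to a pose.
- env.movel(position, velocity=0.15, frame=None, guard=None): straight line of the TCP; frame=None keeps the orientation; velocity is the mean speed in m/s. With guard (N) it stops when the force on the tool has changed by that much, and returns True; else False.
- env.set_joints(angles): joint-space move.
- env.release() and env.close_gripper(effort=None): open the fingers fully, or close them until they stop; effort is the grip in N (None keeps the last).
- env.hold(seconds).
- kinematics.ik(position, orientation): joint angles nearest the present ones, or None.
- monitor.sense(): the state.
- eyes.grab_frame(name): name is "side" or "top" or "wrist"; returns a dict with "frame" (384x512x3 uint8, red, green, blue), "mtx" (3x3 intrinsics, pixels), "view" (4x4, takes a point from world to camera coordinates). Camera axes: x right, y down, z forward; pixel columns grow to the right and rows downward; lengths in m; the calibration is good to about 2 mm. A picture is of the moment at which its call begins. There is no depth.
A pose or a line that the arm cannot do raises env.MotionError and nothing moves.
- job.hand_in(): hands the job in, once; it reports no verdict.
The state is a dict: "clock": time; "joints": joint angles; "qvel": joint speeds; "joint_efforts": joint torques, N m; "position": TCP position; "ee_rot": TCP orientation; "contact_force": force on the tool from outside, world axes, zero at the start; "ft_torque": the same for the moment, N m; "finger_gap": opening from 0.0 (shut) to 1.0 (fully open).
Only numpy, scipy, OpenCV 4.12 (cv2) and the standard library are available. Lean on these libraries where they do the work, as an engineer would, in place of code of your own. Each camera call takes 0.05 s, during which the arm holds its last target.

## Task

With the fingers, push the upright lever handle of the indexing table round until the ring's pointer points straight at the tall round-headed pin on the graduated rim, then press the black locking plunger at the table's side fully down. Push and press only: do not take hold of the handle or lift anything, and leave the brass bush standing on the ring and the tools and other loose things on the bench where they are.

Things in the scene. Friction and masses are not known exactly. Their poses are not given: they have to be found in the camera images.
- index_base: Fixed indexing table: grey metal disc 210 mm wide, 20 mm high, graduated on its +x half. Origin: underside centre, on the ring's axis; z up. Holes 97 mm from the axis at -50, -25, 25, 50 degrees (counter-clockwise from +x) beside four long marks (22 mm; fine ones 9 mm): one holds the pin, three hold low plugs. On its +y side the locking plunger in a 44 mm square, 30 mm high housing. Start varies.
- ring (a joint): Turning steel ring, 128 mm wide, top 32 mm above bench; rad, counter-clockwise from above. At 0 its pointer lies along the base's +x, its lever along -x; stops at -1.1 and 1.1. Steady friction 0.4 N m (3 to 4 N at the handle); stays where left. Two dark blocks on it, up to 58 mm above the bench, flank the brass bush.
- handle (a point): Middle of the ring's lever handle: upright black post 16 mm in diameter, 120 mm from the ring's axis; the point lies on the post's axis 52 mm above the bench. The post runs from 30 to 75 mm above the bench. The lever bar below it (14 mm wide, top 33 mm above the bench) runs inward to the ring. It turns with the ring.
- pointer_aim (a point): Point that the ring's pointer aims at: on the pointer's line 97 mm from the ring's axis, the same distance as the pin, about 13 mm beyond the tip of the flat black pointer (10 mm wide with pointed end, tip 84 mm from the axis, opposite the lever). It turns with the ring.
- pin: Fixed round-headed dark steel marker pin standing upright in one of the four rim holes: 26 mm tall, head 18 mm in diameter; origin at its foot on the disc, 20 mm above the bench. It stands in line with the long mark to set. The other three holes hold plugs that rise only 2 mm (7 mm in diameter). Fixed.
- plunger (a joint): Locking plunger, sliding straight down: travel in m, 0 when up (as at the start), 0.010 when fully home against its stop. Friction of about 6 N, no spring: it stays where it is left. Pressing it does not turn the ring.
- plunger_top (a point): Centre of the upper face of the plunger's black round head, 28 mm in diameter, 8 mm thick; 49 mm above the bench when up, 39 mm when fully home; 135 mm from the ring's axis along the base's +y axis. It moves with the plunger.
- bush: Loose brass bush, 38 mm outside, 20 mm bore, 34 mm tall, standing on the centre of the ring between the two blocks; origin at the centre of its underside, 32 mm above the bench; its top is 66 mm above the bench. To be left standing there.
- socket: Loose steel wrench socket, 28 mm in diameter, 38 mm tall, standing on the bench near the lever's sweep, about 200 mm from the ring's axis; origin at its underside. Bystander.
- screwdriver: Loose screwdriver 180 mm long lying on the bench beside the base on its -y side. Bystander.
- wrench: Loose steel wrench 190 mm long lying on the bench. Bystander.
- hammer: Loose hammer 280 mm long lying on the bench. Bystander.
- tape_roll: Loose roll of black tape, 76 mm in diameter, 24 mm tall, lying flat at the back. Bystander.
- jar: Loose clear jar with steel lid, 56 mm in diameter, 70 mm tall, at the back. Bystander.

How it is judged:
On the way, in this order (a step that is already met when the one before it is completed fails the run):
1. the pointer is brought to rest at the pin (horizontal distance between pointer_aim and pin below 0.006 m and velocity of joint ring between -0.05 and 0.05 rad/s), for 0.3 s.
2. the plunger is pressed home (value of joint plunger above 0.008 m and horizontal distance between pointer_aim and pin below 0.006 m), for 0.1 s.
At the end, for the whole second after the job is handed in: The pointer's aim point is within 6 mm (3.5 degrees) of the pin, the ring is at rest, the plunger is at least 8 of its 10 mm down, and the bush still stands on the middle of the ring (all of step 2 and velocity of joint ring between -0.05 and 0.05 rad/s and horizontal distance between bush and index_base below 0.008 m and z of bush in the frame of index_base below 0.036 m); the robot touches nothing.
It fails at once if the handle is gripped between the fingers instead of pushed (horizontal distance between the grasp point and handle below 0.007 m and height (world z) of the grasp point below 0.085 m and contact force between the fingers and ring above 0.5 N).
It fails at once if the bush is lifted or knocked from its place on the ring (not (horizontal distance between bush and index_base below 0.008 m) or z of bush in the frame of index_base above 0.042 m or angle between bush's own z axis and vertical above 0.3 rad).
It fails at once if a loose thing on the bench is moved by more than 25 mm or lifted (distance of any of socket, screwdriver, wrench, hammer, tape_roll, jar from where it was at the start of the episode above 0.025 m or height (world z) of any of socket, screwdriver, wrench, hammer, tape_roll, jar above 0.03 m).
It also fails if it takes over 38 s, if anything falls off the work surface, if the arm or the gripper's body presses on something with over 40 N, if the wrist force passes 120 N, or if a joint passes its speed limit or range.

## Working session

There is one attempt and no reset: what is moved stays moved. The work goes in short steps, each a Python script; the robot and the scene stay as the last script left them, time stands still between calls to the robot, and variables do not carry over. Pictures are saved under pics/ and viewed, and the job is handed in when it is done.

```bash
mkdir -p pics
python3 - <<'E'
from bench import env, kinematics, monitor, eyes, job
import cv2,numpy as np,pickle
d={}
for n in ["top","side","wrist"]:
    f=eyes.grab_frame(n); d[n]=f
    cv2.imwrite(f"pics/{n}0.png",f["frame"][:,:,::-1])
    print(n,np.round(f["mtx"],1).tolist(),np.round(f["view"],3).tolist())
pickle.dump(d,open("f0.pkl","wb"))
s=monitor.sense();print(s)
E
```

```text
top [[455.1, 0.0, 254.4], [0.0, 455.1, 190.9], [0.0, 0.0, 1.0]] [[-0.012, -1.0, -0.004, -0.006], [-0.988, 0.012, -0.153, 0.602], [0.153, 0.002, -0.988, 1.509], [0.0, 0.0, 0.0, 1.0]]
side [[458.5, 0.0, 256.7], [0.0, 458.5, 191.9], [0.0, 0.0, 1.0]] [[0.893, -0.451, 0.009, -0.516], [-0.339, -0.683, -0.647, 0.241], [0.298, 0.574, -0.763, 1.117], [0.0, 0.0, 0.0, 1.0]]
wrist [[289.9, 0.0, 254.1], [0.0, 289.9, 193.9], [0.0, 0.0, 1.0]] [[0.386, 0.922, -0.002, -0.525], [0.874, -0.365, 0.321, -0.041], [0.295, -0.126, -0.947, 0.381], [0.0, 0.0, 0.0, 1.0]]
{'clock': 0.15, 'joints': array([ 9.51576297e-01,  3.13329890e-01,  1.49825803e+00, -1.85708714e-05,
        1.33100546e+00, -2.23413564e-01]), 'qvel': array([-0.00034831, -0.00212995, -0.00257631,  0.00051554, -0.0002893 ,
        0.00118403]), 'joint_efforts': array([ 1.49331430e-03, -4.12371719e+01, -2.59795547e+01, -2.05305128e-04,
        3.24362911e-03, -5.69909764e-05]), 'position': array([0.20232108, 0.48423796, 0.23086394]), 'ee_rot': array([-0.39206673,  0.58887486,  0.39180283,  0.58821817]), 'contact_force': array([ 0.37363468, -0.67312165, -0.33904914]), 'ft_torque': array([0.00030543, 0.00047531, 0.00796829]), 'finger_gap': 0.9990611304507786}
```

View pics/top0.png

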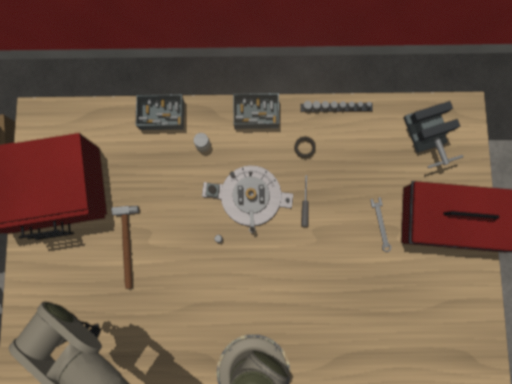

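View pics/side0.png

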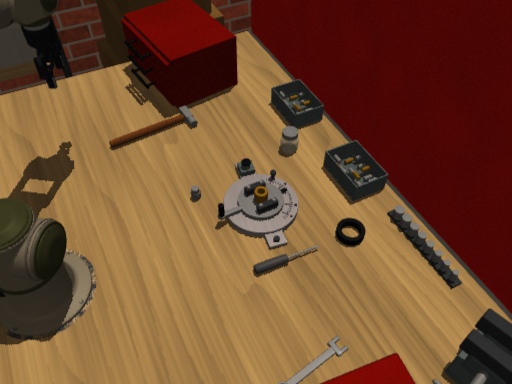

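Run:
```python
import cv2
i=cv2.imread("pics/top0.png")
c=i[110:290,170:370];cv2.imwrite("pics/topz.png",cv2.resize(c,(800,720)[:1]+(600,) if 0 else (660,594),interpolation=cv2.INTER_CUBIC))
```

```text
(no output)
```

View pics/topz.png

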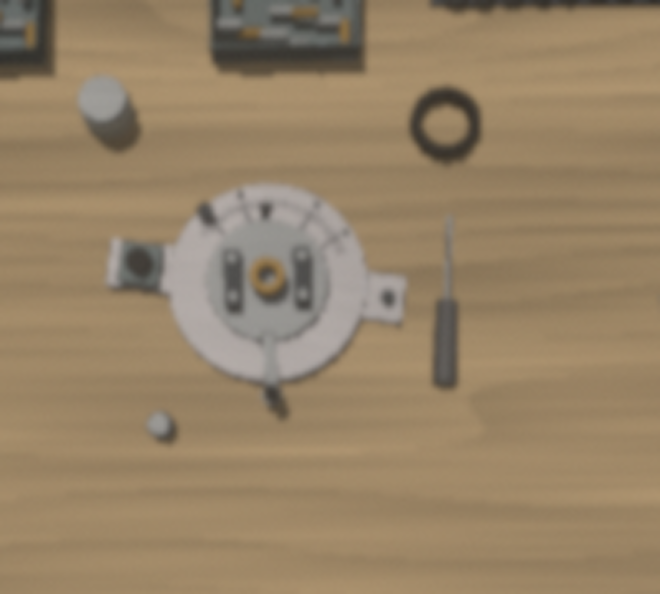

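The pin (zoom 206,213) is at the +50° hole. The pointer (265,211) is near 0, so the handle (273,397) has to go counter-clockwise, toward -y. The socket (160,425) is on the other side. I'll take a wrist view from above for accuracy.

```bash
cat > h.py <<'E'
from bench import env, kinematics, monitor, eyes, job
import cv2,numpy as np
from scipy.spatial.transform import Rotation as R
def ray(f,u,v,z):
    V=f["view"];K=f["mtx"];c=-V[:3,:3].T@V[:3,3]
    d=V[:3,:3].T@np.linalg.inv(K)@np.array([u,v,1.]);return c+d*(z-c[2])/d[2]
def proj(f,p):
    q=f["view"][:3,:3]@np.asarray(p)+f["view"][:3,3];q=f["mtx"]@q;return q[:2]/q[2]
def quat(yaw): # tool x down, tool z (jaw dir) horizontal at angle yaw
    x=np.array([0,0,-1.]);z=np.array([np.cos(yaw),np.sin(yaw),0]);y=np.cross(z,x)
    return R.from_matrix(np.c_[x,y,z]).as_quat()
def snap(n,name):
    f=eyes.grab_frame(n);cv2.imwrite(f"pics/{name}.png",f["frame"][:,:,::-1]);return f
E
python3 - <<'E'
from h import *
import pickle
d=pickle.load(open("f0.pkl","rb"))
t=d["top"]
def z2(u,v):return 170+u/3.3,110+v/3.3
for n,u,v,z in [("bush",268,277,.066),("pin",206,213,.046),("handle",273,395,.06),("plunger",139,263,.049),("socket",160,424,.038)]:
    print(n,ray(t,*z2(u,v),z).round(3))
f=d["wrist"];s=monitor.sense();V=f["view"]
c=-V[:3,:3].T@V[:3,3];Rt=R.from_quat(s["ee_rot"]).as_matrix()
print("tool",Rt.round(3).tolist(),"cam in tool",(Rt.T@(c-s["position"])).round(3),(Rt.T@V[:3,:3].T).round(3).tolist())
E
```

```text
bush [ 0.589 -0.002  0.066]
pin [0.66  0.062 0.046]
handle [ 0.469 -0.006  0.06 ]
plunger [0.607 0.131 0.049]
socket [0.442 0.111 0.038]
tool [[-0.001, -0.923, 0.386], [-0.001, 0.386, 0.923], [-1.0, 0.0, -0.001]] cam in tool [-0.142  0.083  0.   ] [[0.001, -0.321, 0.947], [-0.001, -0.947, -0.321], [1.0, -0.001, -0.001]]
```

Run:
```python
from h import *
import pickle
env.reach([.485,0.0,.25],quat(np.pi/2));
env.close_gripper(20)
f=snap("wrist","w1");pickle.dump(f,open("f1.pkl","wb"))
s=monitor.sense();print(s["clock"],s["position"],s["joints"].round(2))
for p in [(.589,-.002,.066),(.66,.062,.046),(.469,-.006,.06),(.607,.131,.049)]:print(proj(f,p))
cv2.imwrite("pics/w1z.png",cv2.resize(f["frame"][60:300,100:410,::-1],(775,600),interpolation=cv2.INTER_CUBIC))
```

```text
2.9833 [ 4.84999050e-01 -7.56905568e-06  2.49989800e-01] [-0.24  0.21  1.58 -0.    1.35 -1.81]
[252.36996795 250.69987775]
[297.75386797 287.81589369]
[248.65287823 156.64342722]
[351.08990292 256.05019183]
```

View pics/w1z.png

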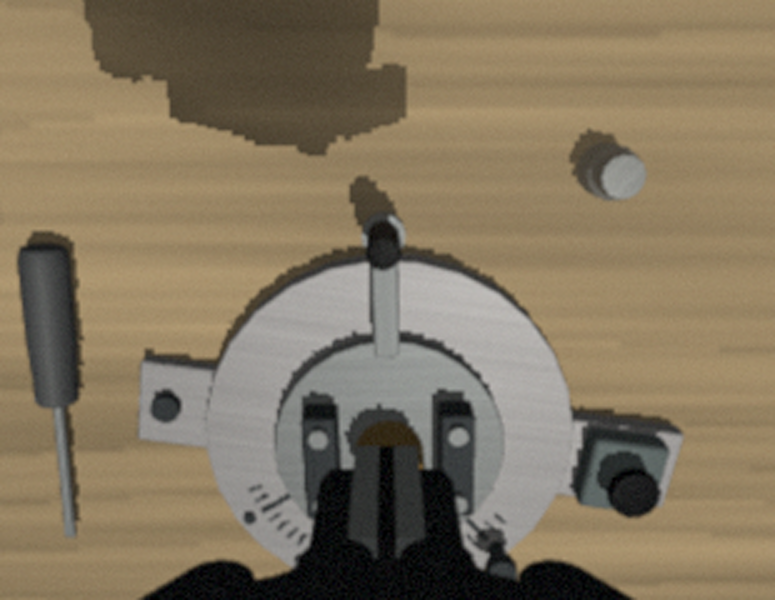

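This camera hangs on the robot side with the image turned round, so the fingers hide the pin side. I'll shift 0.12 m further out.

Run:
```python
from h import *
import pickle
env.movel([.605,0.0,.25],velocity=.2)
f=snap("wrist","w2");pickle.dump(f,open("f2.pkl","wb"))
s=monitor.sense();print(s["clock"],s["position"],s["contact_force"])
cv2.imwrite("pics/w2z.png",cv2.resize(f["frame"][40:280,100:410,::-1],(775,600),interpolation=cv2.INTER_CUBIC))
```

```text
3.7833 [6.04315745e-01 6.25648485e-05 2.50198767e-01] [0.01414264 0.17824223 0.00624961]
```

View pics/w2z.png

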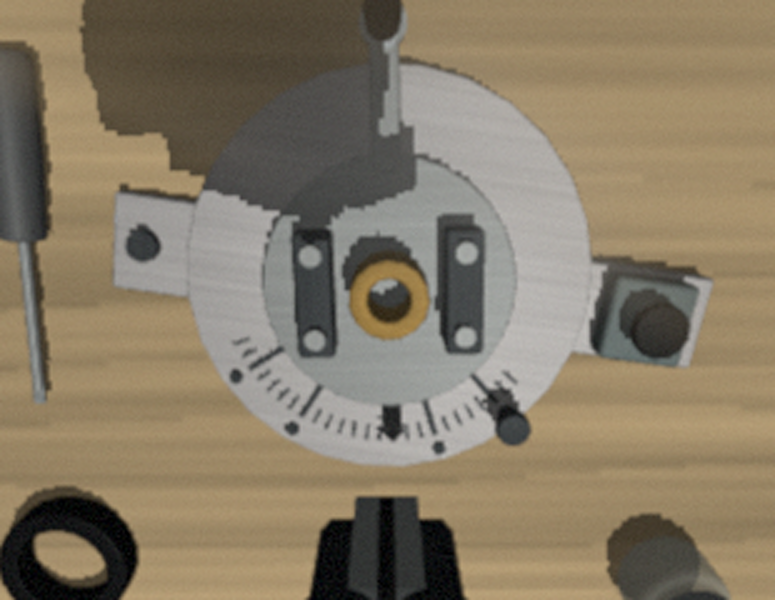

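Run:
```python
from h import *
import pickle
f=pickle.load(open("f2.pkl","rb"))
P=lambda u,v,z:ray(f,100+u/2.5-.3,40+v/2.5-.3,z)[:2]
a=np.radians([-50,-25,25]);m=.097*np.c_[np.cos(a),np.sin(a)]
w=np.array([P(236,377,.022),P(292,428,.022),P(439,447,.022),P(661,330,.049)])
m=np.r_[m,[[0,.135]]]
mc,wc=m.mean(0),w.mean(0);H=(m-mc).T@(w-wc);U,S,Vt=np.linalg.svd(H);Rm=(U@np.diag([1,np.linalg.det(U@Vt)])@Vt).T
yaw=np.arctan2(Rm[1,0],Rm[0,0]);c=wc-Rm@mc
print("c",c,"yaw",yaw,np.degrees(yaw),"res mm",((m-mc)@Rm.T+wc-w)*1e3)
print("bush",P(389,299,.066),"pin head",P(514,428,.040),"pin nominal",c+.097*np.array([np.cos(yaw+np.radians(50)),np.sin(yaw+np.radians(50))]))
for n,p in [("tip",P(391,438,.033)),("handle",P(382,12,.075))]:
    d=p-c;print(n,p,np.linalg.norm(d),np.degrees(np.arctan2(d[1],d[0])-yaw))
f1=pickle.load(open("f1.pkl","rb"))
p=ray(f1,100+384/2.5-.3,60+247/2.5-.3,.075)[:2];print("handle w1",p,np.linalg.norm(p-c),np.degrees(np.arctan2(*(p-c)[::-1])-yaw))
print("socket",ray(f1,100+623/2.5,60+176/2.5,.038), "plunger",c+.135*np.array([-np.sin(yaw),np.cos(yaw)]),w[3])
```

```text
c [0.59029294 0.0013697 ] yaw -0.13908737886807332 -7.969119792677675 res mm [[-0.17717846 -0.61380918]
 [ 0.21821325 -0.00972746]
 [ 0.16007786  0.01905602]
 [-0.20111265  0.60448061]]
bush [0.59019721 0.00179255] pin head [0.664256   0.06737249] pin nominal [0.662343   0.06631421]
tip [0.67282114 0.00301952] 0.08254469373972904 9.114370675807605
handle [ 0.47365225 -0.00104721] 0.11666572772587218 -170.84382602465362
handle w1 [ 0.46806777 -0.00055966] 0.12224039311287759 -171.12652512172355
socket [0.44163251 0.11462327 0.038     ] plunger [0.60900925 0.13506599] [0.60921037 0.13446151]
```

```bash
cat >> h.py <<'E'
C=np.array([.5903,.0015]);TGT=np.radians(42.03)
def rot(p,a):
    c,s=np.cos(a),np.sin(a);return C+np.array([[c,-s],[s,c]])@(np.asarray(p)-C)
E
python3 - <<'E'
from h import *
p0=np.array([.4705,.022])
for d in [0,20,41,45]:
    p=rot(p0,np.radians(d));q=kinematics.ik([*p,.045],quat(np.pi/2+np.radians(d)));print(d,p,None if q is None else q.round(2))
env.movel([.4705,.05,.11],velocity=.25)
env.movel([.4705,.05,.045],velocity=.12)
g=env.movel([.4705,.008,.045],velocity=.03,guard=1.8)
s=monitor.sense();print(g,s["clock"],s["position"],s["contact_force"],s["finger_gap"])
f=snap("wrist","w3");snap("top","t3")
E
```

```text
0 [0.4705 0.022 ] [-0.2   0.45  1.87 -0.    0.83 -1.77]
20 [ 0.47071341 -0.02021031] [-0.29  0.45  1.86 -0.    0.83 -2.21]
41 [ 0.48643658 -0.06162433] [-0.37  0.48  1.81 -0.    0.85 -2.65]
45 [ 0.49109292 -0.0687157 ] [-0.38  0.49  1.79 -0.    0.86 -2.73]
True 6.3917 [0.47024177 0.01930901 0.04471517] [-0.68281642  0.04644227 -0.02390037] -0.0024035423917103155
```

View pics/w3.png

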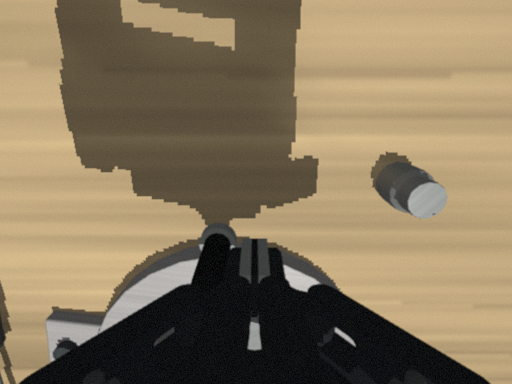

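Contact was at 20 mm offset, as expected. Next I'll push along the arc by about 40°, turning the tool with it.

Run:
```python
from h import *
import pickle
p0=monitor.sense()["position"][:2]
for d in np.linspace(0,40,9)[1:]:
    p=rot(p0,np.radians(d))
    env.movel([*p,.045],velocity=.05,frame=quat(np.pi/2+np.radians(d)))
env.hold(.1)
s=monitor.sense();print(s["clock"],s["position"],p,s["contact_force"],s["joints"].round(2))
# back off along -tangent, then up
d=np.radians(40);b=rot(p0+[0,.02],d)
env.movel([*b,.045],velocity=.08)
env.movel([*b,.11],velocity=.2)
env.reach([.605,0,.25],quat(np.pi/2))
f=snap("wrist","w4");pickle.dump(f,open("f4.pkl","wb"))
print(monitor.sense()["clock"])
cv2.imwrite("pics/w4z.png",cv2.resize(f["frame"][40:280,100:410,::-1],(775,600),interpolation=cv2.INTER_CUBIC))
```

```text
9.4667 [ 0.48648787 -0.06171959  0.04503751] [ 0.48647312 -0.06187894] [1.00586622 0.12251593 0.11576085] [-0.37  0.48  1.81 -0.    0.85 -2.63]
11.2167
```

View pics/w4z.png

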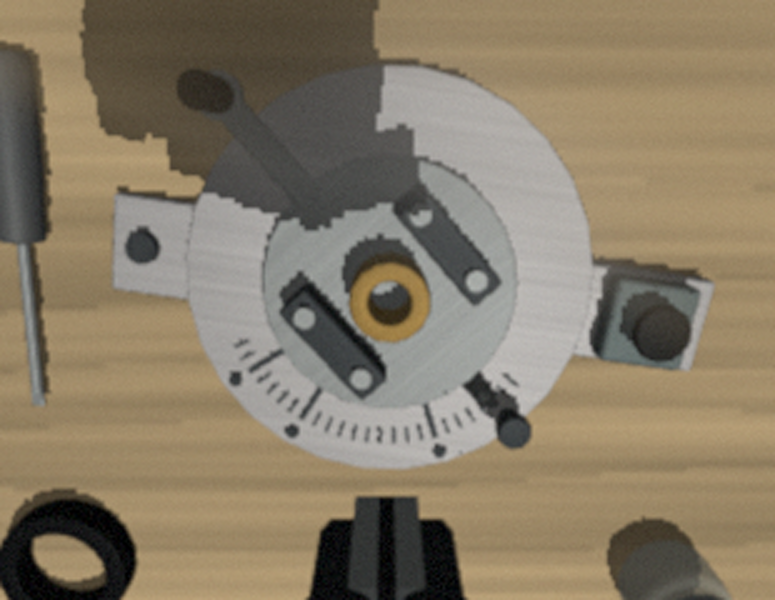

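Run:
```python
from h import *
import pickle
f2=pickle.load(open("f2.pkl","rb"));f=pickle.load(open("f4.pkl","rb"))
P=lambda f,u,v,z:ray(f,100+u/2.5-.3,40+v/2.5-.3,z)[:2]
A=np.array([P(f2,*q,.058) for q in [(310,255),(315,340),(466,252),(465,336)]])
B=np.array([P(f,*q,.058) for q in [(303,317),(362,378),(420,215),(477,281)]])
def ang(A):return [np.degrees(np.arctan2(*v[::-1])) for v in (A[1]-A[0],A[3]-A[2],A[0]-A[2]+A[1]-A[3])]
a,b=ang(A),ang(B);print(a,b,A.mean(0),B.mean(0))
H=(A-A.mean(0)).T@(B-B.mean(0));U,S,V=np.linalg.svd(H);r=(U@V).T;print("delta",np.degrees(np.arctan2(r[1,0],r[0,0])))
h=P(f,192,86,.075)-C;print("handle",np.linalg.norm(h),np.degrees(np.arctan2(h[1],h[0]))+180)
for u,v in [(514,430)]:
  for z in(.036,.04,.046):
    h=P(f,u,v,z)-C;print("pin",np.linalg.norm(h),np.degrees(np.arctan2(h[1],h[0])))
print("plug",[P(f,*q,.022) for q in [(236,377),(439,449)]], "plunger",P(f,662,332,.049))
cv2.imwrite("pics/w4y.png",cv2.resize(f["frame"][170:230,260:330,::-1],(700,600),interpolation=cv2.INTER_CUBIC))
```

```text
[np.float64(1.4118868166476979), np.float64(1.2887626190640968), np.float64(-88.70863455550196)] [np.float64(42.317478167479194), np.float64(41.958720867036796), np.float64(-48.93094586679725)] [0.59071734 0.00180089] [0.59089076 0.00189307]
delta 40.020743314052424
handle 0.12030917969428379 41.43308524672642
pin 0.10002633820831472 41.43146504531915
pin 0.09831025172350492 41.72296941807564
pin 0.0957411070662579 42.17979980713608
plug [array([ 0.64051807, -0.07993269]), array([0.68228281, 0.02953697])] plunger [0.60880289 0.13414204]
```

View pics/w4y.png

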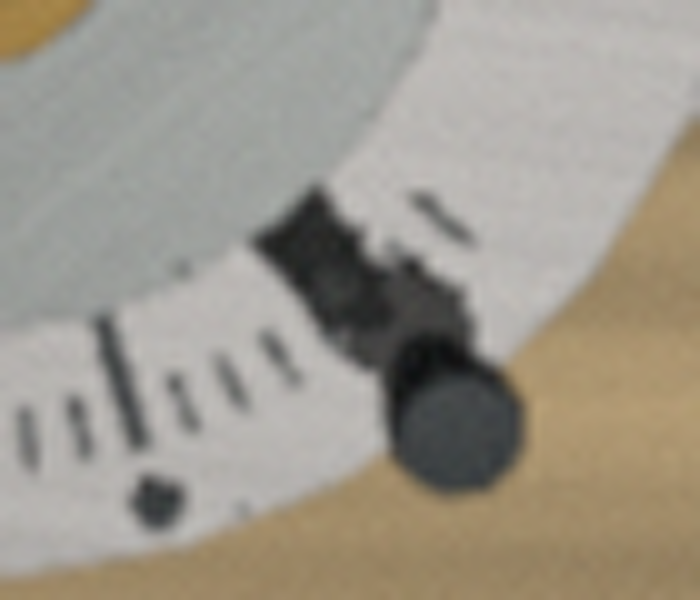

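The pointer sits within about 0.5° of the pin's direction, so I'll press the plunger.

Run:
```python
from h import *
import pickle
env.movel([.609,.1345,.10],velocity=.2)
env.movel([.609,.1345,.054],velocity=.1)
g=env.movel([.609,.1345,.0365],velocity=.02,guard=22)
s=monitor.sense();print(g,s["clock"],s["position"],s["contact_force"])
env.hold(.2);s=monitor.sense();print(s["position"],s["contact_force"])
env.movel([.609,.1345,.12],velocity=.1)
env.movel([.605,0,.25],velocity=.25)
f=snap("wrist","w5");pickle.dump(f,open("f5.pkl","wb"))
s=monitor.sense();print(s["clock"],s["position"],s["contact_force"])
cv2.imwrite("pics/w5z.png",cv2.resize(f["frame"][40:280,100:410,::-1],(775,600),interpolation=cv2.INTER_CUBIC))
```

```text
True 13.7667 [0.60927008 0.1345214  0.03905214] [-1.82008744  0.74672881  5.19177347]
[0.60926038 0.13452173 0.03903139] [-1.73050185  0.02053331  4.93129198]
15.8833 [0.6045571  0.00097848 0.24859068] [-0.31879539 -1.31928518  0.47709254]
```

View pics/w5z.png

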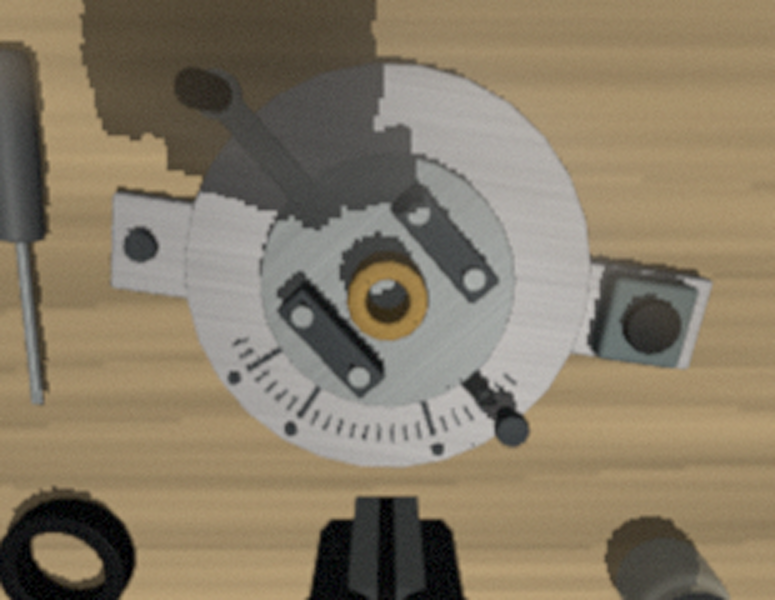

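The stop came at z = 0.039 (22 N guard), which is the fully home height. The plunger head is visibly lower, at (652,326) against (662,332) before. The pointer, pin (511,429) and bush (388,299) are unchanged.

Run:
```python
from h import *
env.hold(.3);job.hand_in();print(monitor.sense()["clock"])
```

```text
the job is handed in; nothing more can be done
the job is handed in; nothing more can be done
```

I pushed the lever handle about 40° counter-clockwise with the shut fingers until the pointer lined up with the pin at the +50° hole. I then pressed the plunger down, moved the arm clear and handed in at about 16 s of the 38 s allowed. No verdict is reported.

- **Pointer:** it measured 41.3–41.7° against about 42.0° for the pin (world angles), which is 1–1.5 mm off at the aim point; the limit is 6 mm. It looked unchanged after the plunger was pressed.
- **Plunger:** the press hit a firm stop with the fingertips at z = 0.039 m, the fully home height, and the head looked lower in the last picture.
- **Bush and loose things:** the bush stood in its place in the last picture. The screwdriver, tape roll and jar looked unmoved there. I took no later picture of the socket, wrench or hammer, but the arm never went near the wrench or hammer, and the push went away from the socket.

No check failed or disagreed, apart from the first wrist view, where the fingers hid the pin side; I moved and took it again.

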